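# Hold the shaker's belt tensioner back for a belt change

## Task

The orbital shaker's drive belt is off and a new one is about to be fitted. Slide the pawl slider by its green post all the way home under the yellow guard, then push the sprung tensioner arm back by its red post, past the ratchet click, and finish while still holding it pressed back beyond the click, clear of the pawl, so that the spring is carried by the gripper. Leave the spare pulley, the screw cup, the screwdriver and the glassware and jars where they are.

Things in the scene. Friction and masses are not known exactly. Their poses are not given: they have to be found in the camera images.
- shaker: laboratory orbital shaker, cover and belt off, fixed: white casing 320 x 400 mm. Origin at the centre of its underside on the table, z up, +x across its 320 mm side away from the robot, +y along its 400 mm side. The aluminium deck is 60 mm above the table, its rim 8 mm higher; two pulleys on its -y half are under 30 mm high; a red block marks the arm's end stop
- slider_post (a point): top centre of the pawl slider's green square grip post (14 x 14 mm, sides along the shaker's x and y), 85 mm above the deck; the post rises 65 mm above the slider's brass plate. At the same shaker x as tens_pivot; 170 mm from it in shaker y at slider travel 0. Moves with the slider
- pawl_slider (a joint): travel of the pawl slider in m, straight along the shaker's -y: 0 fully back, 0.060 home at its end stop. Starts 0 to 0.015. Takes about 6 N to slide, stays where left. Home counts from 0.055; there its sprung steel roller nose, having passed under the guard, faces the ratchet disc
- guard (a point): top centre of the yellow guard bridge over the slider's track: 80 mm in shaker x, 35 mm in y, top 30 mm and underside 24 mm above the deck. The slider's nose and plate front pass beneath; the post stops 15 mm before it
- tens_pivot (a point): on the vertical pivot axis of the tensioner arm, at deck height (60 mm above the table); the steel ratchet disc (84 mm across, one yellow tooth) turns about it under the arm
- tens_post (a point): top centre of the red round grip post (16 mm diameter) on the free end of the blue tensioner arm, 85 mm above the deck, 120 mm from tens_pivot; the post rises 52 mm above the arm, whose top is 33 mm above the deck. A black idler roller (40 mm across) hangs under the arm here. Moves with the arm
- tensioner_arm (a joint): arm angle in rad, counter-clockwise from above. At 0 (sprung rest) it points 160 deg round from the shaker's +x; pushed back, its post swings to the shaker's -y. Spring: 4 N at the post at 0, 12 N at 0.80 (end stop), the tooth up to 3 N more. With the slider home it clicks at about 0.47; let go, it falls back to the pawl at 0.37. Over 0.55, up to the stop, is clear of the pawl
- spare_pulley: spare aluminium pulley, 44 mm across, 18 mm high, lying loose on the deck; bystander, origin at the centre of its underside
- screw_cup: small steel cup, 52 mm across, 32 mm high, loose on the deck; bystander, origin at the centre of its underside
- amber_bottle: amber glass jar, black cap, 56 mm across, 120 mm high, on the table; bystander, origin at the centre of its underside
- white_jar: white jar, green cap, 68 mm across, 110 mm high, on the table; bystander, origin at the centre of its underside
- beaker: glass beaker, 72 mm across, 90 mm high, on the table; bystander, origin at the centre of its underside
- blue_jar: white jar, blue cap, 60 mm across, 100 mm high, on the table; bystander, origin at the centre of its underside
- screwdriver: screwdriver lying on the table in front of the shaker; bystander

How it is judged:
On the way, in this order (a step that is already met when the one before it is completed fails the run):
1. the pawl slider is home under the guard while the tensioner is still near rest (value of joint pawl_slider above 0.055 m and value of joint tensioner_arm below 0.2 rad), for 0.2 s.
2. the tensioner arm is pushed back past the click by the gripper, with the slider still home (value of joint pawl_slider above 0.055 m and value of joint tensioner_arm above 0.55 rad and contact force between the fingers and tensioner_arm above 1.5 N), for 0.2 s.
At the end, for the whole second after the job is handed in: pawl slider home (within 5 mm of its stop) and the tensioner arm held beyond the click, at more than 0.55 rad and still, with the fingers bearing on it (over 1.5 N); the arm is clear of the pawl there, so only the gripper keeps it back (all of step 2 and velocity of joint tensioner_arm between -0.1 and 0.1 rad/s); the arm keeps its last pose, push and grip.
It fails at once if the spare pulley or the screw cup is moved by more than 30 mm or tipped over (distance of any of spare_pulley, screw_cup from where it was at the start of the episode above 0.03 m or angle between any of spare_pulley, screw_cup's own z axis and vertical above 0.5 rad).
It fails at once if a jar, bottle or the beaker is moved by more than 30 mm or knocked over (distance of any of amber_bottle, white_jar, beaker, blue_jar from where it was at the start of the episode above 0.03 m or angle between any of amber_bottle, white_jar, beaker, blue_jar's own z axis and vertical above 0.5 rad).
It fails at once if the screwdriver is moved by more than 30 mm (distance of screwdriver from where it was at the start of the episode above 0.03 m).
It also fails if it takes over 48 s, if anything falls off the work surface, if the arm or the gripper's body presses on something with over 40 N, if the wrist force passes 120 N, or if a joint passes its speed limit or range.

## Robot

A 6-joint arm with a two-finger parallel gripper is mounted at the origin on the work surface. World frame = base frame: x ahead of the robot, y to its left, z up, the work surface at z = 0. Lengths are in m, angles in rad, forces in N, time in s.
With the tool pointing down it reaches from about 0.3 to 0.75 m from the base axis. Payload 8.5 kg.
Tool frame: the origin (TCP) lies where the fingers leave the gripper's body, on its centre line; the fingertips stand 64 mm ahead of it and the grasp point (between the pads) lies 45 mm ahead of it (env.tcp_to_grasp is the distance from the TCP to the grasp point, in m); z points along the fingers, y is the line along which they close (so a half turn about z gives the same grasp; the last joint's range is limited). The gripper opens to 88 mm and grips with 3 to 60 N. Pads are 18 mm wide; open, the fingers measure 123 mm over their backs; the gripper's body (75 mm by 187 mm) begins 45 mm behind the grasp point.
Start: joints at [-1.549, 0.381, 1.297, -0, 1.464, -0.215], TCP at [0.129, -0.535, 0.303] pointing down, gripper open.
Joint ranges: [-3.11, 3.11], [-0.89, 2.33], [0.22, 2.48], [-1.42, 4.56], [0.17, 2.85], [-2.88, 2.88]. Speed limits (rad/s): [2.39, 2.39, 3.14, 3.14, 3.14, 3.14].

## Interface

Orientations are given as a rotation vector (axis times angle).
In Python, from workcell import env gives the robot as it stands.
- The arm moves only by the tool shift_gripper, called after ">>>" as name(argument=value, ...) on one line, values as JSON. Schema: {"type":"object","properties":{"increments":{"type":"object","properties":{"motion":{"type":"array","items":{"type":"array","items":{"type":"number"},"minItems":6,"maxItems":6},"minItems":1,"maxItems":20}},"additionalProperties":false,"required":["motion"]},"jaw":{"type":"number"},"grip_n":{"type":"number"},"only":{"type":"string"},"quiet":{"type":"boolean"},"lines":{"type":"string"}},"required":["increments"],"additionalProperties":false}. increments is an object whose key "motion" holds a list of rows, 1 to 20 of them, each of 6 numbers: dx, dy, dz in m, then a rotation vector rx, ry, rz in rad; each row shifts and turns the commanded pose from where the row before left it, along the tool's axes as they then stand; what a row does not reach is not made up. A row lasts 1/8 s, in which the tool goes at most 0.0625 m and 0.188 rad, less where a joint would pass 70% of its speed; a pose out of reach is approached as far as the arm can. jaw is the opening from 0.0 (shut) to 1.0 (fully open), set as the call begins (left out keeps the last). The fingers move at their own pace and stop on an object; grip_n is the grip in N (left out, the last holds). Time passes only in rows, so rows that do not move let the fingers close. The tool returns the time, the measured TCP pose, the force, the opening and the grip force at its end. only (a regular expression) keeps the lines of the reply that match it, lines (a string "A,B") keeps lines A to B, and quiet returns only ok. Input that does not fit is refused with a message, and nothing moves.
- env.get_obs(): the state, without advancing time (a new reading comes with each control period).
- env.snapshot(name): name is "scene" or "side" or "wrist"; returns the picture (480x640x3 uint8, red, green, blue); there is no depth.
- env.camera_model(name): a dict with "camera_matrix" (3x3 intrinsics, pixels), "xyz" and "attitude" of the camera in the world. Camera axes: x right, y down, z forward; pixel columns grow to the right and rows downward; lengths in m; the calibration is good to about 2 mm. A picture is of the moment at which its call begins: read the wrist's pose just before it. camera_model takes no time and is no camera call; for the wrist camera it gives the pose at the moment of the call.
- env.finish_job(): hands the job in; it is judged then, once.
The state is a dict: "clock": time; "qpos": joint angles; "joint_velocities": joint speeds; "joint_torque": joint torques, N m; "tcp_pos": TCP position; "orientation": TCP orientation; "wrist_force": force on the tool from outside, world axes, zero at the start; "ft_torque": the same for the moment, N m; "finger_gap": opening from 0.0 (shut) to 1.0 (fully open); "grasp_force": force on a finger pad.
Only numpy, scipy, OpenCV 4.12 (cv2) and the standard library are available. Lean on these libraries where they do the work, as an engineer would, in place of code of your own. Each camera call takes 0.05 s, during which the arm holds its last target. There are 200 camera calls.

## Working session

There is one attempt and no reset: what is moved stays moved. The work goes in short steps, Python scripts to look and compute and a tool call to move; the robot and the scene stay as the last step left them, time stands still between calls to the robot, and variables do not carry over. Pictures are saved under pics/ and viewed, at most 10 in all, crops included, and the job is handed in when it is done.

```bash
mkdir -p pics; ls
```

Run:
```python
from workcell import env
import cv2
o=env.get_obs();print(o['clock'],o['tcp_pos'],o['orientation'])
for n in("scene","side"):
    cv2.imwrite(f"pics/{n}0.png",env.snapshot(n)[:,:,::-1]); print(env.camera_model(n))
```

```text
pics
workcell.py
0.0 [ 0.12901711 -0.5344624   0.30214646] [-3.11817262e+00 -3.70959385e-01 -1.85131922e-04]
{'camera_matrix': array([[557.44802068,   0.        , 316.93493303],
       [  0.        , 557.44802068, 234.94114012],
       [  0.        ,   0.        ,   1.        ]]), 'xyz': array([1.18674608, 0.15848607, 1.17045605]), 'attitude': array([-1.69978106, -2.06796156,  0.67494866])}
{'camera_matrix': array([[544.04262906,   0.        , 334.61277725],
       [  0.        , 544.04262906, 240.0435681 ],
       [  0.        ,   0.        ,   1.        ]]), 'xyz': array([-0.01827461, -1.08412433,  1.20973944]), 'attitude': array([-2.2714143 ,  0.486238  , -0.18510352])}
```

View pics/scene0.png

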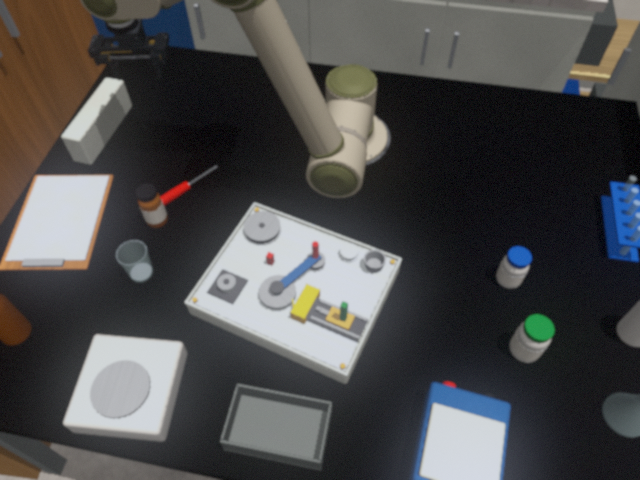

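View pics/side0.png

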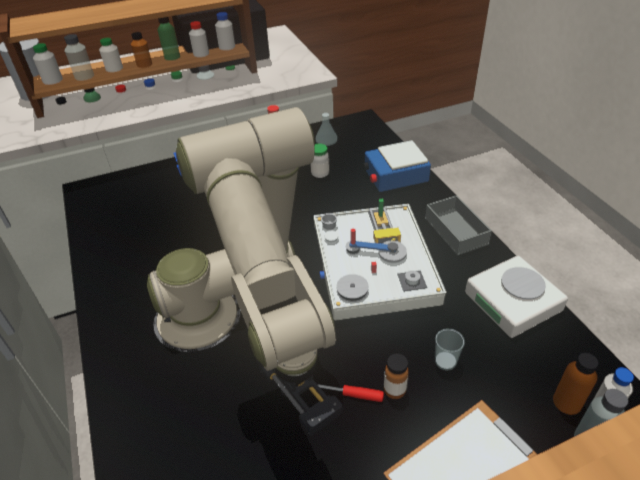

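The scene view shows the shaker at about (295,285), with the red post top at about (315,243), the green post at about (344,305) and the yellow guard at about (307,300). In the side view the red post is at about (353,231), the green post at about (381,201) and the guard at about (387,235). I'll enlarge both.

Run:
```python
import cv2
a=cv2.imread("pics/scene0.png")[195:385,180:410]; b=cv2.imread("pics/side0.png")[190:320,305:455]
cv2.imwrite("pics/c1.png",cv2.resize(a,(690,570),interpolation=cv2.INTER_CUBIC))
cv2.imwrite("pics/c2.png",cv2.resize(b,(600,520),interpolation=cv2.INTER_CUBIC))
```

```text
(no output)
```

View pics/c1.png

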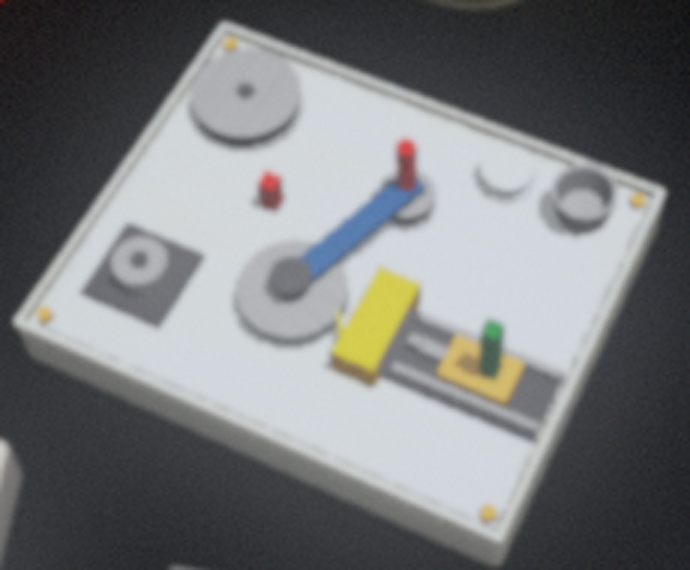

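View pics/c2.png

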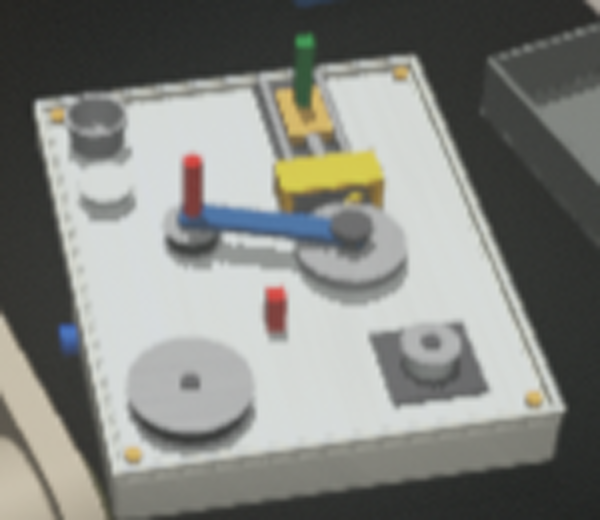

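Create h.py:
```python
import numpy as np
from scipy.spatial.transform import Rotation as R
from scipy.optimize import least_squares
from workcell import env
CM={n:env.camera_model(n) for n in("scene","side")}
def proj(n,P):
    m=CM[n]; q=(np.atleast_2d(P)-m['xyz'])@R.from_rotvec(m['attitude']).as_matrix()
    return (q[:,:2]/q[:,2:])*m['camera_matrix'][0,0]+m['camera_matrix'][:2,2]
def c1(u,v): return np.array([u,v])/3+[180,195]-1/3
def c2(u,v): return np.array([u,v])/4+[305,190]-3/8
def tri(a,b,z=None):
    f=lambda p:np.r_[proj("scene",p)[0]-a,proj("side",p)[0]-b,[] if z is None else (p[2]-z)*3000]
    s=least_squares(f,[.5,0,.1]); return s.x,np.abs(s.fun).max()
```

Run:
```python
from h import *
C=np.array([[-.16,-.2],[-.16,.2],[.16,.2],[.16,-.2]])
u1=np.array([c1(*p) for p in[(224,20),(664,188),(500,541),(16,322)]])
u2=np.array([c2(*p) for p in[(112,472),(36,102),(415,56),(563,408)]])
def pts(s):
    c,d=np.cos(s[2]),np.sin(s[2]); return np.c_[C@np.array([[c,d],[-d,c]])+s[:2],np.full(4,.068)]
f=lambda s:np.r_[(proj("scene",pts(s))-u1).ravel(),(proj("side",pts(s))-u2).ravel()]
s=least_squares(f,[.5,0,0]); print(s.x,np.round(s.fun,1))
x0,y0,t=s.x;Rm=np.array([[np.cos(t),-np.sin(t)],[np.sin(t),np.cos(t)]])
D={}
for n,a,b,z in[("red",(406,146),(192,160),None),("green",(493,325),(306,40),None),("hub",(291,275),(352,226),None),("guard",(378,314),(330,170),None),("cup",(583,182),(97,115),None),("spare",(505,170),(106,182),None),("stop",(269,178),(275,293),None)]:
    p,e=tri(c1(*a),c2(*b),z); D[n]=p; print(n,p.round(4),"res",round(e,2),"shaker",((p[:2]-s.x[:2])@Rm).round(4))
```

```text
[ 0.54720004 -0.03367483 -0.25044213] [-0.2  0.   0.9  0.2  0.5 -0.  -1.  -0.4 -0.   0.1 -0.5 -0.2  0.1 -0.2
  0.4  0.3]
red [0.4918 0.0021 0.1439] res 0.14 shaker [-0.0625  0.0209]
green [0.6305 0.0912 0.1464] res 0.26 shaker [0.0497 0.1416]
hub [ 0.5905 -0.066   0.0966] res 0.12 shaker [ 0.0499 -0.0206]
guard [0.6075 0.003  0.0906] res 0.44 shaker [0.0493 0.0505]
cup [0.4681 0.1342 0.0959] res 0.66 shaker [-0.1182  0.143 ]
spare [0.4534 0.0735 0.0768] res 0.59 shaker [-0.1175  0.0806]
stop [ 0.5083 -0.1036  0.0947] res 0.03 shaker [-0.0204 -0.0774]
```

Triangulation fits the given sizes: arm radius 0.1198 m at 159.7°, post tops at 0.145 m, and slider travel of about 8 mm. Next I turn the tool to the shaker axes and go above the green post.

Add to h.py:
```python
T=-0.2504; SH=np.array([.5472,-.0337])
def where(target):  # remaining tool-frame move to a world TCP target, yaw error
    o=env.get_obs(); M=R.from_rotvec(o['orientation']).as_matrix()
    print(o['clock'],"tcp",o['tcp_pos'].round(4),"move",((np.array(target)-o['tcp_pos'])@M).round(4),
     "rot",(R.from_matrix(M).inv()*R.from_matrix([[np.cos(T),np.sin(T),0],[np.sin(T),-np.cos(T),0],[0,0,-1]])).as_rotvec().round(3),
     "F",o['wrist_force'].round(1),"gap",round(float(o['finger_gap']),3),"grip",o['grasp_force'])
```

```text
(no output)
```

>>> shift_gripper(increments={"motion":[[0,0,0,0,0,0.162],[0,0,0,0,0,0.162],[0,0,0,0,0,0.163],[0.0236,-0.0522,0,0,0,0],[0.0236,-0.0522,0,0,0,0],[0.0236,-0.0522,0,0,0,0],[0.0236,-0.0522,0,0,0,0],[0.0236,-0.0522,0,0,0,0],[0.0236,-0.0522,0,0,0,0],[0.0236,-0.0522,0,0,0,0],[0.0236,-0.0522,0,0,0,0],[0.0236,-0.0522,0,0,0,0],[0.0236,-0.0522,0,0,0,0],[0.0236,-0.0522,0,0,0,0],[0.0236,-0.0522,0,0,0,0],[0.0236,-0.0522,0,0,0,0],[0.0236,-0.0522,0,0,0,0],[0,0,0,0,0,0]]}, jaw=1.0)

```text
clock: 2.35
tcp_pos: [0.6312, 0.0945, 0.3011]
orientation: [-3.118, 0.386, 0.003]
wrist_force: [-1.2, -0.0, 0.2]
finger_gap: 1.002
grasp_force: 0.0
```

```bash
python3 -c "
from h import *
where([.6305,.0912,.168])"
```

```text
2.35 tcp [0.6312 0.0945 0.3011] move [0.0004 0.0033 0.1331] rot [-0.     0.002  0.004] F [-1.2 -0.   0.2] gap 1.002 grip 0.0
```

>>> shift_gripper(increments={"motion":[[0,0.003,0.033,0,0,0],[0,0,0.033,0,0,0],[0,0,0.033,0,0,0],[0,0,0.033,0,0,0],[0,0,0,0,0,0]]}, jaw=1.0)

```text
clock: 2.98
tcp_pos: [0.6282, 0.088, 0.1687]
orientation: [3.116, -0.393, -0.008]
wrist_force: [-0.0, -0.4, 0.9]
finger_gap: 1.001
grasp_force: 0.0
```

>>> shift_gripper(increments={"motion":[[0,0,0,0,0,0],[0,0,0,0,0,0],[0,0,0,0,0,0],[0,0,0,0,0,0],[0,0,0,0,0,0],[0,0,0,0,0,0],[0,0,0,0,0,0],[0,0,0,0,0,0]]}, jaw=0.0, grip_n=20)

```text
clock: 3.98
tcp_pos: [0.6295, 0.0894, 0.1707]
orientation: [-3.116, 0.391, -0.001]
wrist_force: [1.3, 5.5, -0.8]
finger_gap: 0.155
grasp_force: 20.0
```

Run:
```python
from h import *
import cv2
where([.6305,.0912,.168])
a=cv2.resize(env.snapshot("scene")[180:390,180:420,::-1],None,fx=2.5,fy=2.5,interpolation=2)
cv2.imwrite("pics/g1.png",a)
```

```text
3.975 tcp [0.6295 0.0894 0.1707] move [ 0.0005 -0.002   0.0027] rot [-0.002 -0.     0.   ] F [ 1.3  5.5 -0.8] gap 0.155 grip 20.000141041819006
```

View pics/g1.png

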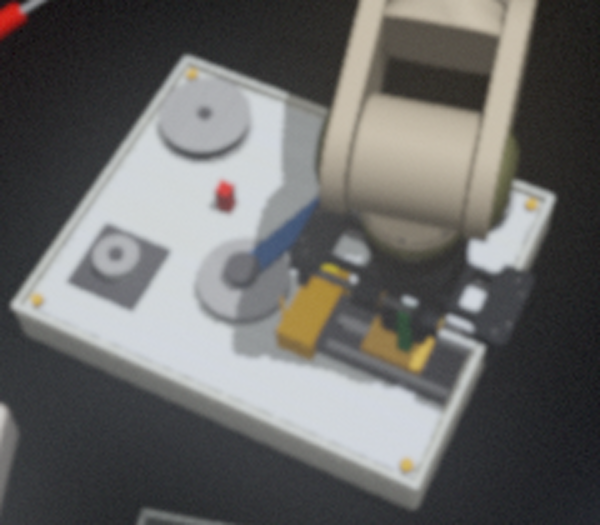

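The picture shows the green post (about 405,325) between the fingers, and a gap of 13.6 mm matches the 14 mm post. Now I slide it home.

>>> shift_gripper(increments={"motion":[[0,0.009,0,0,0,0],[0,0.009,0,0,0,0],[0,0.009,0,0,0,0],[0,0.009,0,0,0,0],[0,0.008,0,0,0,0],[0,0.006,0,0,0,0],[0,0.002,0,0,0,0],[0,0,0,0,0,0],[0,0,0,0,0,0]]})

```text
clock: 5.15
tcp_pos: [0.6171, 0.0409, 0.1708]
orientation: [-3.112, 0.39, -0.003]
wrist_force: [6.5, 15.4, -2.1]
finger_gap: 0.157
grasp_force: 20.0
```

```bash
python3 -c "
from h import *
where(list(np.array(SH)+np.array([[np.cos(T),-np.sin(T)],[np.sin(T),np.cos(T)]])@[.0498,.0894])+[.168])"
```

```text
5.15 tcp [0.6171 0.0409 0.1708] move [0.0006 0.0002 0.0028] rot [-0.005 -0.001  0.001] F [ 6.5 15.4 -2.1] gap 0.157 grip 20.00817363616079
```

>>> shift_gripper(increments={"motion":[[0,0.002,0,0,0,0],[0,0.002,0,0,0,0],[0,0,0,0,0,0],[0,0,0,0,0,0]]})

```text
clock: 5.65
tcp_pos: [0.6168, 0.0402, 0.1707]
orientation: [-3.106, 0.387, -0.006]
wrist_force: [13.0, 32.2, -5.4]
finger_gap: 0.157
grasp_force: 20.0
```

```bash
python3 -c "
from h import *
where(list(np.array(SH)+np.array([[np.cos(T),-np.sin(T)],[np.sin(T),np.cos(T)]])@[.0498,.0894])+[.168])"
```

```text
5.65 tcp [0.6168 0.0402 0.1707] move [ 0.0007 -0.0005  0.0027] rot [-0.012 -0.002  0.002] F [13.  32.2 -5.4] gap 0.157 grip 20.019352231174707
```

It is at the hard stop: the force doubled with 0.7 mm of motion, and the position matches home within 0.5 mm. I'll relax, release and lift.

>>> shift_gripper(increments={"motion":[[0,-0.004,0,0,0,0],[0,0,0,0,0,0]]})

```text
clock: 5.9
tcp_pos: [0.6171, 0.041, 0.1707]
orientation: [-3.113, 0.389, -0.003]
wrist_force: [6.9, 14.9, -2.3]
finger_gap: 0.158
grasp_force: 20.0
```

>>> shift_gripper(increments={"motion":[[0,0,0,0,0,0],[0,0,0,0,0,0],[0,0,0,0,0,0],[0,0,0,0,0,0],[0,0,0,0,0,0],[0,0,-0.03,0,0,0],[0,0,-0.04,0,0,0],[0,0,0,0,0,0]]}, jaw=1.0)

```text
clock: 6.9
tcp_pos: [0.6172, 0.0382, 0.2438]
orientation: [3.117, -0.392, 0.01]
wrist_force: [-0.0, -0.9, 0.3]
finger_gap: 0.999
grasp_force: 0.0
```

Run:
```python
from h import *
import cv2
where([.4918,.0021,.168])
cv2.imwrite("pics/s2.png",cv2.resize(env.snapshot("side")[170:320,295:475,::-1],None,fx=3.5,fy=3.5,interpolation=2))
```

```text
6.9 tcp [0.6172 0.0382 0.2438] move [-0.113   0.0661  0.0751] rot [-0.001 -0.006  0.   ] F [-0.  -0.9  0.3] gap 0.999 grip 0.0
```

View pics/s2.png

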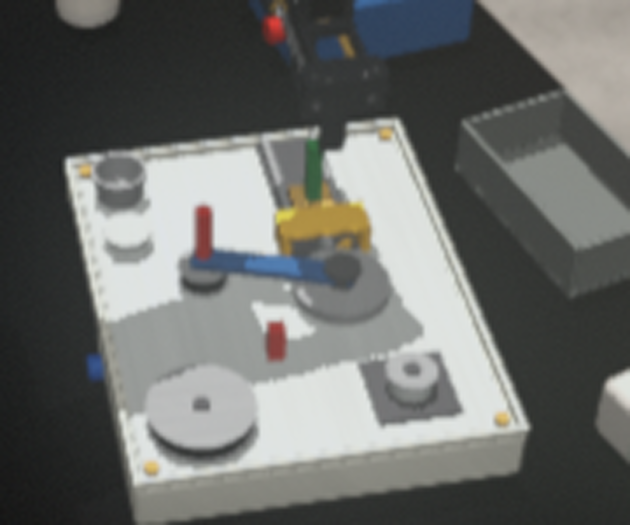

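The green post (about 313,165) now stands right behind the guard, the nose is out at the disc, and the red post (about 204,230) is still at rest. Moving to the red post.

>>> shift_gripper(increments={"motion":[[-0.038,0.022,0,0,0,0],[-0.038,0.022,0,0,0,0],[-0.037,0.022,0,0,0,0],[0,0,0,0,0,0],[0,0,0.025,0,0,0],[0,0,0.025,0,0,0],[0,0,0.023,0,0,0],[0,0,0,0,0,0]]}, jaw=1.0)

```text
clock: 7.95
tcp_pos: [0.4906, 0.0026, 0.166]
orientation: [-3.117, 0.392, 0.006]
wrist_force: [0.5, 0.6, 1.0]
finger_gap: 1.001
grasp_force: 0.0
```

```bash
python3 -c "
from h import *
where([.4918,.0021,.168])"
```

```text
7.95 tcp [0.4906 0.0026 0.166 ] move [ 0.0013  0.0002 -0.002 ] rot [0.    0.004 0.   ] F [0.5 0.6 1. ] gap 1.001 grip 0.0
```

>>> shift_gripper(increments={"motion":[[0,0,0,0,0,0],[0,0,0,0,0,0],[0,0,0,0,0,0],[0,0,0,0,0,0],[0,0,0,0,0,0],[0,0,0,0,0,0],[0,0,0,0,0,0],[0,0,0,0,0,0]]}, jaw=0.0, grip_n=30)

```text
clock: 8.95
tcp_pos: [0.4907, 0.0026, 0.1677]
orientation: [-3.116, 0.392, -0.0]
wrist_force: [0.2, 2.3, -0.3]
finger_gap: 0.173
grasp_force: 29.9
```

>>> shift_gripper(increments={"motion":[[-0.0018,0.0057,0,0,0,0],[-0.0017,0.0057,0,0,0,0],[-0.0012,0.0059,0,0,0,0],[-0.0012,0.0059,0,0,0,0],[-0.0006,0.006,0,0,0,0],[-0.0006,0.006,0,0,0,0],[0,0.006,0,0,0,0],[0,0.006,0,0,0,0],[0.0006,0.006,0,0,0,0],[0.0006,0.006,0,0,0,0],[0.0012,0.0059,0,0,0,0],[0.0012,0.0059,0,0,0,0],[0.0014,0.0046,0,0,0,0],[0.0013,0.0046,0,0,0,0],[0,0,0,0,0,0],[0,0,0,0,0,0]]})

```text
clock: 10.95
tcp_pos: [0.4684, -0.0733, 0.1676]
orientation: [-3.114, 0.39, 0.007]
wrist_force: [-6.0, 12.5, 7.7]
finger_gap: 0.169
grasp_force: 30.0
```

Create ang.py:
```python
from h import *
o=env.get_obs(); d=o['tcp_pos']-0; z=R.from_rotvec(o['orientation']).as_matrix()[:,2]
g=(o['tcp_pos']+.045*z)[:2]-np.array([.5905,-.066]); a=(np.arctan2(g[1],g[0])-T-np.radians(160))%(2*np.pi)
print("arm",a,"r",np.hypot(*g)); where([.4918,.0021,.168])
```

```bash
python3 ang.py
```

```text
arm 0.6575090950107674 r 0.12246995227371864
10.95 tcp [ 0.4684 -0.0733  0.1676] move [ 0.004  -0.0788 -0.0002] rot [-0.003  0.005  0.001] F [-6.  12.5  7.7] gap 0.169 grip 30.027763657271862
```

>>> shift_gripper(increments={"motion":[[0,0.002,0,0,0,0],[0,0,0,0,0,0],[0,0,0,0,0,0],[0,0,0,0,0,0]]})

```text
clock: 11.45
tcp_pos: [0.4683, -0.0753, 0.1676]
orientation: [-3.114, 0.39, 0.005]
wrist_force: [-2.5, 12.3, 6.1]
finger_gap: 0.169
grasp_force: 30.0
```

```bash
python3 ang.py
```

Run:
```python
from h import *
import cv2
s=[cv2.resize(env.snapshot(n)[170:390,180:430] if n=="scene" else env.snapshot(n)[150:370,270:520],(400,352)) for n in("scene","side")]
cv2.imwrite("pics/f.png",np.hstack(s)[:,:,::-1])
```

```text
arm 0.6741197943581021 r 0.12264807782581601
11.45 tcp [ 0.4683 -0.0753  0.1676] move [ 0.0036 -0.0808 -0.0001] rot [-0.003  0.004  0.001] F [-2.5 12.3  6.1] gap 0.169 grip 30.01891748048365
```

View pics/f.png

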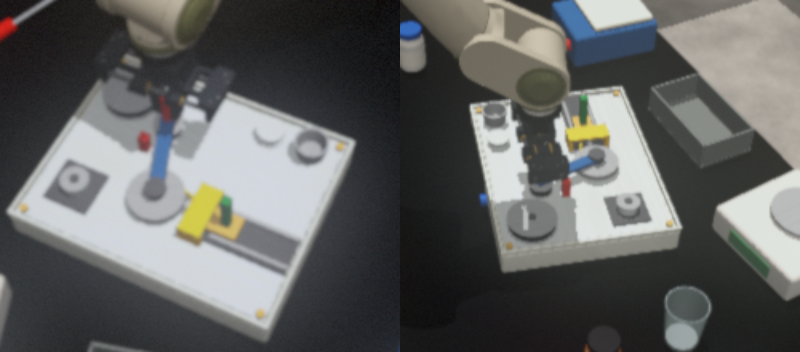

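The arm is swung back next to its red stop, with the post in the fingers at about (165,110) in the scene half. The green post stands home at the guard (about 227,208), and the cup and spare pulley have not moved. Handing in.

```bash
python3 -c "
from workcell import env
print(env.finish_job())"
```

```text
the job is handed in; nothing more can be done
None
```

I handed the job in at about 11.6 s: the pawl slider is home against its stop, and the gripper holds the tensioner arm back at about 0.67 rad, past the click. The pictures show the cup, spare pulley and other items undisturbed; the judge's verdict was not shown.

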